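# Set the grinder's outer ring, then pull the dose slide

### The arm

A 7-joint arm with a two-finger parallel gripper is mounted at the origin on a cart in front of the work surface, level with it; the furniture and walls round the work are solid. World frame = base frame: x ahead of the robot, y to its left, z up, the work surface at z = 0. Lengths are in m, angles in rad, forces in N, time in s.
With the tool pointing down it reaches from about 0.4 to 0.85 m from the base axis. Payload 4.5 kg.
Tool frame: the origin (TCP) lies at the very end of the fingers, on their centre line; the grasp point (between the pads) lies 19 mm behind it; z points along the fingers, y is the line along which they close (so a half turn about z gives the same grasp; the last joint's range is limited). The gripper opens to 88 mm and grips with 3 to 60 N. Pads are 18 mm wide; open, the fingers measure 123 mm over their backs; the gripper's body (75 mm by 187 mm) begins 45 mm behind the grasp point.
Start: joints at [-1.205, 0.689, -0.195, 1.565, 0.157, 0.902, -0.215], TCP at [0.204, 0.591, 0.239] pointing down, gripper open.
Joint ranges: [-3.01, 3.01], [-0.46, 2.08], [-1.47, 1.51], [0.13, 2.56], [-1, 4.14], [0.04, 2.09], [-2.66, 2.66]. Speed limits (rad/s): [2.57, 2.57, 3.14, 3.14, 3.14, 3.14, 3.14].

### API

Orientations are given as a unit quaternion [x, y, z, w].
In Python, from plant import r, eyes, nets gives the robot as it stands.
- The arm moves only by the shell command python3 -m pendant 'ROWS' [FORCE]. ROWS is JSON, a list of rows, each an object of numbers: "claw": the opening, from 0 (shut) to 1 (fully open); "dx", "dy", "dz": the shift along the world's x, y, z in mm; "twist": the turn about the world's z in rad. In form: [{"claw": .., "dx": .., "dy": .., "dz": .., "twist": ..}, ...]. A call has 1 to 8 rows; each row is the pose to reach, as a shift and turn from the pose commanded when the call began; what a row does not reach only later rows make up. A row lasts 1/10 s, in which the tool goes at most 50 mm and 8.59 degrees, less where a joint would pass 70% of its speed; a pose out of reach is approached as far as the arm can. A call with a gripper value outside its range is refused whole. The fingers move at their own pace and stop on an object; FORCE is the grip in N (left out, the last holds). Time passes only in rows, so rows that repeat a pose let the fingers close. It gives the time, the measured TCP pose, the force, the opening and the grip force at its end, in the units of the state.
- r.get_state(): the state, without advancing time (a new reading comes with each control period).
- eyes.snapshot(name): name is "scene" or "top"; returns (picture, depth): 420x560x3 uint8, blue, green, red; 420x560 float32, m along the optical axis (not along the pixel's ray), 0 where there is no reading.
- eyes.camera_info(name): a dict with "K" (3x3 intrinsics, pixels), "world_to_cam" (4x4, takes a point from world to camera coordinates). Camera axes: x right, y down, z forward; pixel columns grow to the right and rows downward; lengths in m; the calibration is good to about 2 mm. A picture is of the moment at which its call begins. camera_info takes no time and is no camera call.
- r.finish_job(): hands the job in; it is judged then, once.
Trained networks look in the newest picture that a camera, given by its name, has taken for a name from the list of things; names that differ only in an ending like _2 or _b are one class to them, and where a whole thing is asked for, a point or a joint stands for the part that bears it (a point fixed in the world has none). Each returns a list of dicts, best first, with "confidence" (0 to 1); they miss things now and then, are a little off and sometimes report something else, mostly with a low value. They report only what shows in the picture. A call takes as long as a camera call.
- nets.spot_in(camera, query): "box" ([left, top, width, height] as shares, 0 to 1, of the picture: columns of its width, rows of its height, round what is visible of it).
- nets.place_of(camera, query): "position" ([column, row] as shares, 0 to 1, of the picture: columns of its width, rows of its height: a listed point, or the origin of a listed thing).
The state is a dict: "clock": time; "q": joint angles; "qd": joint speeds; "joint_torque": joint torques, N m; "tool_pos": TCP position; "eef_rot": TCP orientation; "contact_force": force on the tool from outside, world axes, zero at the start; "moment": the same for the moment, N m; "opening": opening from 0.0 (shut) to 1.0 (fully open); "finger_force": force on a finger pad.
Only numpy, scipy, OpenCV 4.12 (cv2) and the standard library are available. Lean on these libraries where they do the work, as an engineer would, in place of code of your own. Each camera call takes 0.05 s, during which the arm holds its last target. There are 200 camera calls.

### The job

Set the coffee grinder to the orange mark: turn its big black outer ring clockwise until the ring's white pointer line is at the orange mark, without shifting the small brass fine knob that sits on top of it. Then pull the red dose slide at the front straight out to its stop and let it spring back fully home. Leave the beaker and the other things on the worktop where they are.

Things in the scene. Friction and masses are not known exactly. Their poses are not given: they have to be found in the camera images.
- grinder: Low grey coffee grinder, fixed, 150 (x) x 230 (y) x 130 mm high, flat dark deck. Origin at its underside's centre, on the worktop; x from its front to its back, y to the left, z up. On the deck: two nested knobs on one vertical axis at x -30, y -30 mm; bean hopper, 72 mm across, up to 174 mm, at x 25, y 75. A spout (top at 125 mm) reaches out on its right to y -172 over the beaker.
- ring_center (a point): Centre (half-way up, on the axis) of the outer ring: a black ribbed disc 56 mm in diameter and 30 mm tall, 132 to 162 mm above the worktop (2 to 32 above the deck); this point at 147 mm. The brass fine knob stands on top of it. Can be gripped across its sides in any direction. Its frame turns with the ring: x points from the axis to the white pointer line.
- ring_pointer (a point): Outer end of the white pointer line on the outer ring, on its upper edge, 28 mm from the axis, 162 mm above the worktop.
- orange_mark (a point): The orange target mark on the white dial plate beside the ring (black ticks every 30 degrees are the other settings), 36.5 mm from the axis, at deck height. Fixed to the grinder.
- coarse_ring (a joint): Angle of the outer ring in rad, 0 to 3.14, growing clockwise seen from above. At 0 the pointer points to the grinder's back (+x); it is at the orange mark at 2.094 (120 degrees). It always starts short of the mark, between 0.3 and 1.2. It stays where it is left; turning it takes about 0.06 N m.
- fine_knob (a joint): Angle of the small inner knob in rad, growing clockwise seen from above; it can start anywhere from -1.0 to 1.0 and must not be turned. It moves very easily (0.012 N m).
- fine_pointer (a point): Outer end of the black line on the top of the inner knob: a brass cylinder, 24 mm in diameter, on the same axis as the ring, from 32.5 to 52.5 mm above the deck (top 182 mm above the worktop). The point is 12 mm from the axis, at the knob's top edge.
- dose_slide (a joint): How far the red dose slide is pulled out, in m: 0 home, 0.035 at its stop. It moves along the grinder's -x, level, towards its front. A spring pulls it home: 3 N at home, 8.3 N at the stop.
- slide_grip (a point): Centre of the red upright grip of the dose slide: a block 24 (grinder x) x 14 (grinder y) x 50 mm tall, 80 to 130 mm above the worktop; this point at 105 mm. It stands 50 mm in front of the grinder's front face when home, on a level steel rod of 10 mm diameter. It can be pinched across its 14 mm from above. Its frame is parallel to the grinder's.
- beaker: Loose tapered metal-grey beaker, 76 mm in diameter, 98 mm tall, standing under the spout at the grinder's right side. Origin at the centre of its underside.
- tin: Loose round tin, 75 mm wide, 58 mm tall; bystander. Origin at its underside.
- jar: Loose glass jar with red filling and grey cap, 71 mm wide, 110 mm tall; bystander. Origin at its underside.
- garlic: Loose garlic bulb, about 50 mm; bystander. Origin at its underside.
- water_bottle: Big transparent water bottle that stands on the left of the worktop, fixed, about 270 mm across and 0.7 m tall with the pump on top: not part of the job, keep the arm clear of it. Origin at the centre of its underside.

How it is judged:
On the way, in this order (a step that is already met when the one before it is completed fails the run):
1. the outer ring's pointer stands at the orange mark (within 0.12 rad) (value of joint coarse_ring between 1.974 and 2.214 rad), for 0.2 s.
2. the dose slide is pulled out to its stop (31 mm or more of 35) (value of joint dose_slide above 0.031 m), for 0.1 s.
At the end, for the whole second after the job is handed in: The outer ring's pointer is at the orange mark within 0.12 rad (7 degrees), the inner knob is within 2.5 mm at its rim (12 degrees) of where it started, and the dose slide is home within 4 mm (all of step 1 and value of joint dose_slide below 0.004 m and distance of fine_pointer from where it was at the start of the episode below 0.0025 m); the robot touches nothing.
It fails at once if the inner knob is turned (its rim by more than 2.5 mm, 12 degrees) (distance of fine_pointer from where it was at the start of the episode above 0.0025 m).
It fails at once if the beaker or a bystander is moved more than 25 mm or knocked over (distance of any of beaker, tin, jar, garlic from where it was at the start of the episode above 0.025 m or angle between any of beaker, tin, jar's own z axis and vertical above 0.4 rad).
It also fails if it takes over 72 s, if anything falls off the work surface, if the arm or the gripper's body presses on something with over 40 N, if the wrist force passes 120 N, or if a joint passes its speed limit or range.

## Working session

There is one attempt and no reset: what is moved stays moved. The work goes in short steps, Python scripts to look and compute and a shell command to move; the robot and the scene stay as the last step left them, time stands still between calls to the robot, and variables do not carry over. Pictures are saved under pics/ and viewed, at most 10 in all, crops included, and the job is handed in when it is done.

```bash
ls; mkdir -p pics; cat > h.py <<'E'
from plant import r, eyes, nets
import numpy as np, cv2
def snap(c,name=None):
    p,d=eyes.snapshot(c)
    if name: cv2.imwrite('pics/'+name,p)
    return p,d
def ray(c,uv):
    i=eyes.camera_info(c);K=np.array(i['K']);T=np.array(i['world_to_cam'])
    d=np.linalg.inv(K)@[uv[0],uv[1],1];R=T[:3,:3]
    return -R.T@T[:3,3],R.T@d
def atz(c,uv,z):
    o,d=ray(c,uv);return o+d*(z-o[2])/d[2]
def proj(c,P):
    i=eyes.camera_info(c);K=np.array(i['K']);T=np.array(i['world_to_cam'])
    q=K@(T@np.r_[P,1])[:3];return q[:2]/q[2]
def pix(e): return np.array(e['position'])*[560,420]
E
python3 - <<'E'
from h import *
np.set_printoptions(precision=4,suppress=True)
Z=dict(grinder=0,ring_center=.147,ring_pointer=.162,orange_mark=.13,fine_pointer=.182,slide_grip=.105,beaker=0,tin=0,jar=0,garlic=0)
for c in('scene','top'):
    snap(c,c+'0.png')
    for k,z in Z.items():
        for e in nets.place_of(c,k)[:1]: print(c,k,round(e['confidence'],2),pix(e),atz(c,pix(e),z))
s=r.get_state();print(s['clock'],s['tool_pos'],s['eef_rot'])
E
```

```text
pics
scene ring_center 0.4 [363.216 170.814] [ 0.5397 -0.4434  0.147 ]
scene ring_pointer 0.51 [369.208 176.4  ] [ 0.4619 -0.4112  0.162 ]
scene orange_mark 0.86 [370.72  176.106] [ 0.5131 -0.4632  0.13  ]
scene fine_pointer 0.44 [364.112 162.414] [ 0.544  -0.4468  0.182 ]
scene beaker 0.19 [161.504 282.996] [ 0.4008  0.4365 -0.    ]
scene tin 0.94 [199.024 272.58 ] [0.3965 0.3145 0.    ]
scene jar 0.95 [120.008 293.706] [0.4089 0.5619 0.    ]
scene garlic 0.65 [162.904 284.592] [0.3911 0.4345 0.    ]
top grinder 0.55 [354.704 185.598] [ 0.5522 -0.4033  0.    ]
top ring_center 0.71 [366.296 166.698] [ 0.5209 -0.4176  0.147 ]
top ring_pointer 0.64 [374.696 160.902] [ 0.5229 -0.4548  0.162 ]
top orange_mark 0.91 [374.416 169.89 ] [ 0.5046 -0.4483  0.13  ]
top beaker 0.55 [389.2   185.304] [ 0.4924 -0.5377  0.    ]
top tin 0.71 [205.52  279.804] [0.3901 0.3215 0.    ]
top jar 0.9 [143.024 299.082] [0.4098 0.5521 0.    ]
top garlic 0.49 [176.792 292.194] [0.3857 0.4329 0.    ]
1.1 [0.2036 0.5909 0.2387] [ 0.1652  0.9863  0.     -0.    ]
```

```bash
python3 - <<'E'
import cv2
a=cv2.imread('pics/scene0.png');b=cv2.imread('pics/top0.png')
cv2.imwrite('pics/a.png',cv2.resize(b,(800,600)))
f=lambda i,x,y:cv2.resize(i[y:y+100,x:x+66*2],(792,600),interpolation=2)
cv2.imwrite('pics/b.png',f(b,310,120)); cv2.imwrite('pics/c.png',f(a,300,120))
E
```

```text
(no output)
```

View pics/a.png

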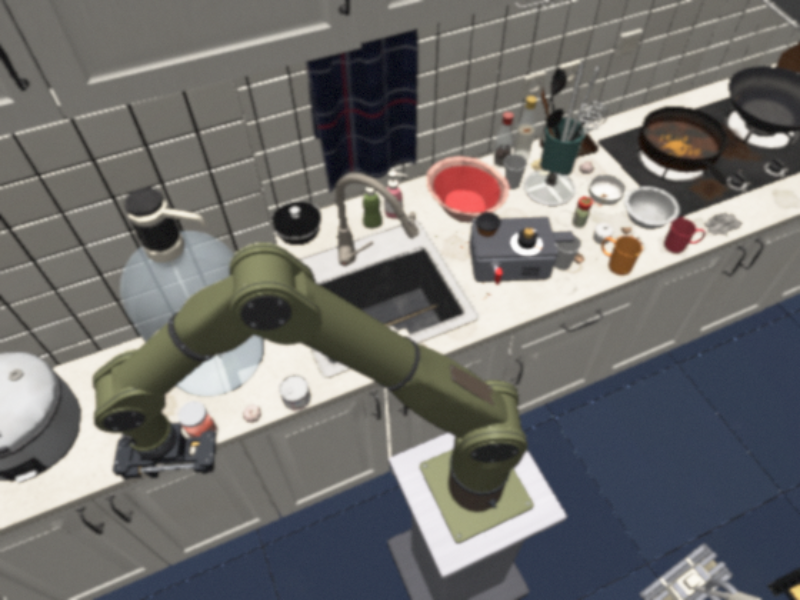

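View pics/b.png

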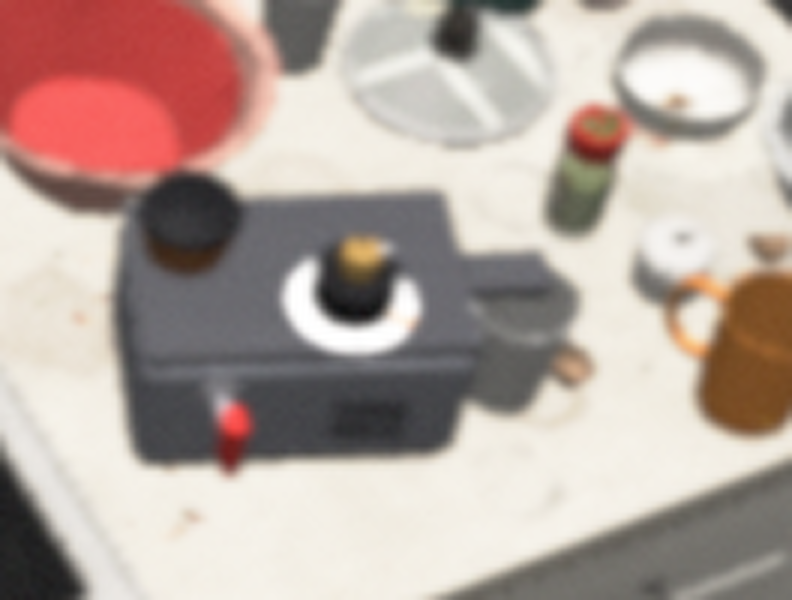

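View pics/c.png

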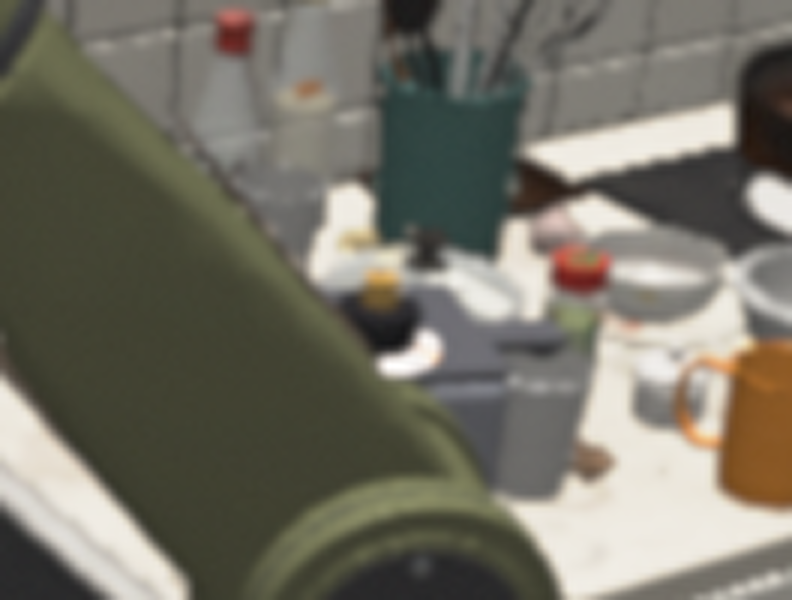

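The top view shows the grinder with its ring near (366,163) px, the pointer as a pale spot near (375,161), the orange mark near (378,174) and the red slide near (349,189). In the scene view the arm still hides part of it. Next I'll fit the grinder pose from these.

```bash
python3 - <<'E'
from h import *
from scipy.optimize import least_squares
np.set_printoptions(precision=4,suppress=True)
o=np.array([310,120])
obs=[((-75,-115,130),(480,358)),((-75,115,130),(137,362)),((75,115,130),(122,198)),((75,-115,130),(444,194)),((-30,-30,131),(352,302)),
((-48.2,-61.6,131),(408,322)),((-30,-30,182),(362,244)),((-75,115,0),(140,461)),((-75,-115,0),(452,455))]
def W(p,g):
    c,s=np.cos(p[2]),np.sin(p[2]);g=np.array(g)/1e3
    return np.array([p[0]+c*g[0]-s*g[1],p[1]+s*g[0]+c*g[1],g[2]])
f=lambda p:np.concatenate([(proj('top',W(p,g))-(np.array(c)/6+o-.4)) for g,c in obs])
s=least_squares(f,[.55,-.4,0],loss='soft_l1');print(s.x);print(f(s.x).reshape(-1,2))
p=s.x
print('axis',W(p,(-30,-30,147)),'orange',W(p,(-48.2,-61.6,130)))
print('slide px->',atz('top',np.array([236,410])/6+o-.4,.13))
for th in np.arange(.2,1.3,.1): print(round(th,1),proj('top',W(p,(-30+28*np.cos(th),-30-28*np.sin(th),162))))
print('axis182 px',proj('top',W(p,(-30,-30,162))))
print('bottle',atz('top',np.array([220,340])*.7,0),'faucet',atz('top',np.array([345,250])*.7,0))
pt,d=snap('top');i=eyes.camera_info('top');K=np.array(i['K']);T=np.array(i['world_to_cam'])
for k in('slide_grip','water_bottle','dose_slide','coarse_ring'):
    for e in nets.spot_in('top',k)[:2]: print(k,e)
print(K[0,0],T)
E
```

```text
[ 0.554  -0.4083 -0.3943]
[[ 1.4841 -1.2362]
 [ 0.4753 -0.3019]
 [-0.4871 -0.7568]
 [ 1.2264 -1.6048]
 [-0.263  -0.0857]
 [-1.0218 -0.1852]
 [-0.0225  0.9914]
 [-2.6098  3.146 ]
 [ 0.3094  2.6282]]
axis [ 0.5148 -0.4245  0.147 ] orange [ 0.4859 -0.4467  0.13  ]
slide px-> [ 0.4659 -0.3101  0.13  ]
0.2 [369.5551 159.4852]
0.3 [370.2596 159.5954]
0.4 [370.9534 159.756 ]
0.5 [371.63   159.9654]
0.6 [372.2825 160.2216]
0.7 [372.9047 160.5224]
0.8 [373.4904 160.8646]
0.9 [374.0337 161.2452]
1.0 [374.5294 161.6604]
1.1 [374.9723 162.1063]
1.2 [375.358  162.5785]
axis182 px [369.1523 164.6742]
bottle [0.6495 0.4496 0.    ] faucet [0.8102 0.0163 0.    ]
slide_grip {'box': [0.6207, 0.4452, 0.0009, 0.0324], 'confidence': 0.64}
slide_grip {'box': [0.6446, 0.3857, 0.0345, 0.0279], 'confidence': 0.24}
446.4352408755355 [[-0.406  -0.9138 -0.0143  0.1804]
 [-0.732   0.3345 -0.5936  0.4498]
 [ 0.5472 -0.2306 -0.8046  1.5153]
 [ 0.      0.      0.      1.    ]]
```

```bash
python3 -m pendant '[{"claw":1,"dx":10,"dy":-30,"dz":40,"twist":-0.1},{"claw":1,"dx":100,"dy":-300,"dz":80,"twist":-0.9},{"claw":1,"dx":100,"dy":-300,"dz":80,"twist":-0.9},{"claw":1,"dx":100,"dy":-300,"dz":80,"twist":-0.9},{"claw":1,"dx":100,"dy":-300,"dz":80,"twist":-0.9},{"claw":1,"dx":100,"dy":-300,"dz":80,"twist":-0.9},{"claw":1,"dx":200,"dy":-400,"dz":80,"twist":-1.2},{"claw":1,"dx":200,"dy":-400,"dz":80,"twist":-1.2}]'
```

```text
clock: 2.15
tool_pos: [0.3558, 0.2482, 0.3172]
eef_rot: [0.677, 0.736, 0.001, -0.0]
contact_force: [1.7, -0.2, 0.5]
opening: 1.002
finger_force: 0.0
```

```bash
python3 -m pendant '[{"claw":1,"dx":60,"dy":-350,"dz":0,"twist":0},{"claw":1,"dx":60,"dy":-350,"dz":0,"twist":0},{"claw":1,"dx":60,"dy":-350,"dz":0,"twist":0},{"claw":1,"dx":60,"dy":-350,"dz":0,"twist":0},{"claw":1,"dx":60,"dy":-350,"dz":0,"twist":0},{"claw":1,"dx":60,"dy":-350,"dz":0,"twist":0},{"claw":1,"dx":60,"dy":-350,"dz":0,"twist":0},{"claw":1,"dx":60,"dy":-350,"dz":0,"twist":0}]'; python3 - <<'E'
from h import *
np.set_printoptions(precision=4,suppress=True)
for c in('scene','top'):
    snap(c,c+'1.png')
    for k,z in dict(ring_center=.147,ring_pointer=.162,orange_mark=.13,fine_pointer=.182,slide_grip=.105).items():
        for e in nets.place_of(c,k)[:1]: print(c,k,round(e['confidence'],2),pix(e),atz(c,pix(e),z))
print(r.get_state()['tool_pos'],r.get_state()['q'])
a=cv2.imread('pics/scene1.png');b=cv2.imread('pics/top1.png')
f=lambda i,x,y:cv2.resize(i[y:y+75,x:x+66],(528,600),interpolation=2)
cv2.imwrite('pics/d.png',cv2.resize(np.hstack([f(a,320,135),f(b,330,130)]),(800,455)))
E
```

```text
clock: 2.95
tool_pos: [0.4156, -0.1072, 0.317]
eef_rot: [0.679, 0.734, -0.001, 0.002]
contact_force: [-0.3, 1.2, -0.3]
opening: 1.003
finger_force: 0.0
scene orange_mark 0.91 [369.6   178.416] [ 0.4979 -0.4456  0.13  ]
top ring_center 0.65 [369.488 168.798] [ 0.506  -0.4234  0.147 ]
top ring_pointer 0.66 [373.8  159.81] [ 0.5295 -0.4546  0.162 ]
top orange_mark 0.88 [376.88 174.3 ] [ 0.4806 -0.445   0.13  ]
top fine_pointer 0.51 [369.88  160.314] [ 0.5192 -0.427   0.182 ]
top slide_grip 0.74 [368.816 166.782] [ 0.5459 -0.4512  0.105 ]
[ 0.4153 -0.0998  0.3164] [-0.0348  0.3247  0.2244  2.0272 -0.0994  0.7997  0.3378]
```

View pics/d.png

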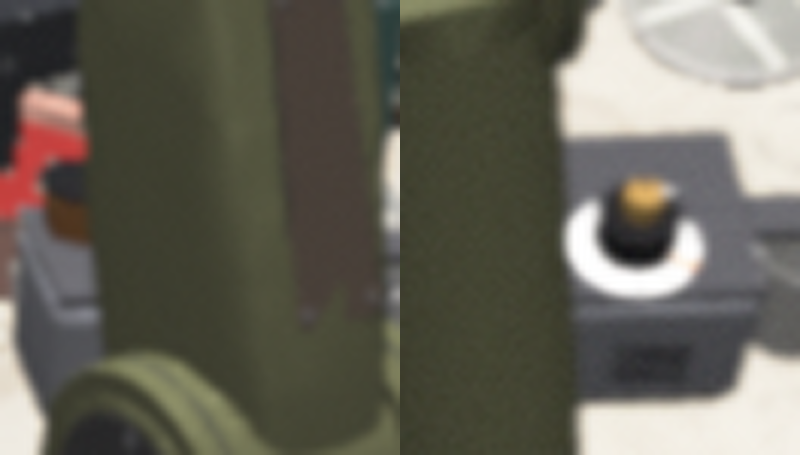

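The top crop shows the ring at about (369.6,165) px, the pointer at about (375,161) and the orange mark at about (379,174). The scene view is blocked by the arm. I'll check the axis and slide against depth.

```bash
cat >> h.py <<'E'
def cloud(c,d):
    i=eyes.camera_info(c);K=np.array(i['K']);T=np.array(i['world_to_cam'])
    v,u=np.mgrid[0:d.shape[0],0:d.shape[1]]
    P=np.stack([(u-K[0,2])/K[0,0]*d,(v-K[1,2])/K[1,1]*d,d],-1)
    W=(P-T[:3,3])@T[:3,:3]; W[d==0]=9
    return W
E
python3 - <<'E'
from h import *
np.set_printoptions(precision=4,suppress=True)
p,d=snap('top');W=cloud('top',d);hs=cv2.cvtColor(p,cv2.COLOR_BGR2HSV)
near=np.hypot(W[...,0]-.515,W[...,1]+.4245)<.06
for lo,hi in((.155,.170),(.172,.19)):
    m=near&(W[...,2]>lo)&(W[...,2]<hi);Q=W[m];print(lo,len(Q),Q.mean(0),Q.min(0),Q.max(0))
m=near&(p.min(2)>170)&(W[...,2]<.14);Q=W[m];print('plate',len(Q),Q.mean(0),Q.min(0),Q.max(0))
# deck
m=(np.hypot(W[...,0]-.55,W[...,1]+.41)<.17)&(abs(W[...,2]-.13)<.006)
r_=cv2.minAreaRect((W[m][:,:2]*1000).astype(np.float32));print(r_,m.sum())
E
```

```text
0.155 81 [ 0.5111 -0.4203  0.1595] [ 0.4882 -0.4531  0.1552] [ 0.5415 -0.398   0.1697]
0.172 27 [ 0.5146 -0.4221  0.179 ] [ 0.5053 -0.4363  0.1721] [ 0.5269 -0.4097  0.1862]
plate 223 [ 0.4944 -0.4174  0.0863] [ 0.4557 -0.4748 -0.0126] [ 0.5614 -0.383   0.1396]
((523.071044921875, -477.8597412109375), (182.26304626464844, 149.6728973388672), 67.17086029052734) 468
```

```bash
python3 -m pendant '[{"claw":1,"dx":100,"dy":-325,"dz":-40,"twist":0},{"claw":1,"dx":100,"dy":-325,"dz":-40,"twist":0},{"claw":1,"dx":100,"dy":-325,"dz":-40,"twist":0},{"claw":1,"dx":100,"dy":-325,"dz":-40,"twist":0},{"claw":1,"dx":100,"dy":-325,"dz":-40,"twist":0},{"claw":1,"dx":100,"dy":-325,"dz":-40,"twist":0},{"claw":1,"dx":100,"dy":-325,"dz":-40,"twist":0},{"claw":1,"dx":100,"dy":-325,"dz":-40,"twist":0}]'; python3 -m pendant '[{"claw":1,"dx":0,"dy":0,"dz":0,"twist":0},{"claw":1,"dx":0,"dy":0,"dz":0,"twist":0}]'
```

```text
clock: 4.4
tool_pos: [0.5138, -0.4316, 0.2744]
eef_rot: [0.677, 0.736, -0.002, 0.001]
contact_force: [-0.2, -0.2, 0.1]
opening: 1.002
finger_force: 0.0
clock: 4.6
tool_pos: [0.5155, -0.4237, 0.2764]
eef_rot: [0.674, 0.738, 0.001, -0.001]
contact_force: [-0.0, 0.8, 0.1]
opening: 0.997
finger_force: 0.0
```

```bash
python3 -m pendant '[{"claw":1,"dx":0,"dy":0,"dz":-40,"twist":0},{"claw":1,"dx":0,"dy":0,"dz":-70,"twist":0},{"claw":1,"dx":0,"dy":0,"dz":-95,"twist":0},{"claw":1,"dx":0,"dy":0,"dz":-115,"twist":0},{"claw":1,"dx":0,"dy":0,"dz":-130,"twist":0},{"claw":1,"dx":0,"dy":0,"dz":-137,"twist":0},{"claw":1,"dx":0,"dy":0,"dz":-137,"twist":0},{"claw":1,"dx":0,"dy":0,"dz":-137,"twist":0}]' 12; python3 -m pendant '[{"claw":0.55,"dx":0,"dy":0,"dz":0,"twist":0},{"claw":0.55,"dx":0,"dy":0,"dz":0,"twist":0},{"claw":0.55,"dx":0,"dy":0,"dz":0,"twist":0},{"claw":0.55,"dx":0,"dy":0,"dz":0,"twist":0},{"claw":0.55,"dx":0,"dy":0,"dz":0,"twist":0},{"claw":0.55,"dx":0,"dy":0,"dz":0,"twist":0},{"claw":0.55,"dx":0,"dy":0,"dz":0,"twist":0},{"claw":0.55,"dx":0,"dy":0,"dz":0,"twist":0}]' 12
```

```text
clock: 5.4
tool_pos: [0.5158, -0.4256, 0.1405]
eef_rot: [0.675, 0.738, 0.0, 0.001]
contact_force: [0.4, 0.3, -0.7]
opening: 0.999
finger_force: 0.0
clock: 6.2
tool_pos: [0.5202, -0.4252, 0.14]
eef_rot: [0.674, 0.739, 0.002, 0.004]
contact_force: [8.9, -1.6, -3.6]
opening: 0.633
finger_force: 12.0
```

```bash
python3 -m pendant '[{"claw":0.5,"dx":3,"dy":0,"dz":0,"twist":0},{"claw":0.5,"dx":5,"dy":0,"dz":0,"twist":0},{"claw":0.5,"dx":5,"dy":0,"dz":0,"twist":0},{"claw":0.5,"dx":5,"dy":0,"dz":0,"twist":-0.1},{"claw":0.5,"dx":5,"dy":0,"dz":0,"twist":-0.2},{"claw":0.5,"dx":5,"dy":0,"dz":0,"twist":-0.3},{"claw":0.5,"dx":5,"dy":0,"dz":0,"twist":-0.3},{"claw":0.5,"dx":5,"dy":0,"dz":0,"twist":-0.3}]' 15; python3 -c "
from h import *
s=r.get_state();print(s['moment'],s['q'])"
```

```text
clock: 7.0
tool_pos: [0.5207, -0.4253, 0.1399]
eef_rot: [0.777, 0.63, 0.0, 0.0]
contact_force: [1.6, 1.3, 4.9]
opening: 0.629
finger_force: 15.0
[ 0.28624556 -0.18378387 -0.04730539] [ 0.48672392  0.88346325  0.25643794  1.50848196 -0.28180286  0.78512657
  0.64476104]
```

```bash
python3 -m pendant '[{"claw":0.5,"dx":0,"dy":0,"dz":0,"twist":-0.12},{"claw":0.5,"dx":0,"dy":0,"dz":0,"twist":-0.25},{"claw":0.5,"dx":0,"dy":0,"dz":0,"twist":-0.38},{"claw":0.5,"dx":0,"dy":0,"dz":0,"twist":-0.5},{"claw":0.5,"dx":0,"dy":0,"dz":0,"twist":-0.62},{"claw":0.5,"dx":0,"dy":0,"dz":0,"twist":-0.72},{"claw":0.5,"dx":0,"dy":0,"dz":0,"twist":-0.8},{"claw":0.5,"dx":0,"dy":0,"dz":0,"twist":-0.8}]' 15; python3 - <<'E'
from h import *
a,_=snap('scene','scene2.png');b,_=snap('top','top2.png')
f=lambda i,x,y:cv2.resize(i[y:y+75,x:x+66],(528,600),interpolation=2)
cv2.imwrite('pics/e.png',cv2.resize(np.hstack([f(a,330,135),f(b,335,130)]),(800,455)))
E
```

```text
clock: 7.8
tool_pos: [0.5217, -0.4259, 0.14]
eef_rot: [0.961, 0.277, 0.001, 0.001]
contact_force: [3.6, -0.2, 4.2]
opening: 0.635
finger_force: 15.0
```

View pics/e.png

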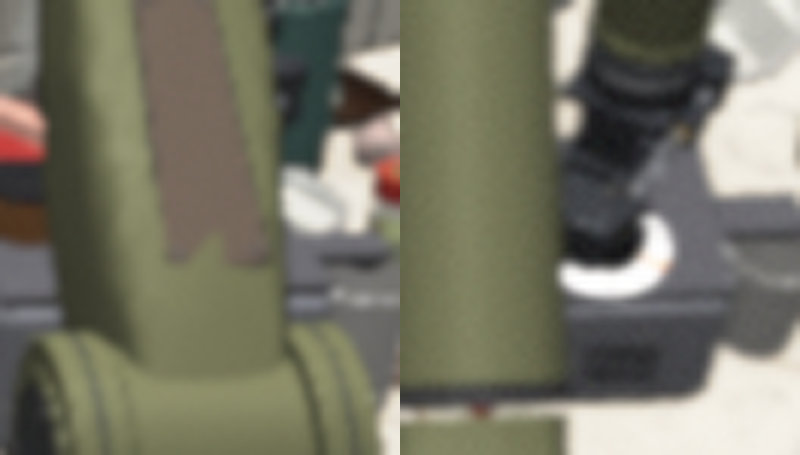

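```bash
python3 -m pendant '[{"claw":1,"dx":0,"dy":0,"dz":0,"twist":0},{"claw":1,"dx":0,"dy":0,"dz":0,"twist":0},{"claw":1,"dx":0,"dy":0,"dz":0,"twist":0},{"claw":1,"dx":0,"dy":0,"dz":0,"twist":0},{"claw":1,"dx":0,"dy":0,"dz":30,"twist":0},{"claw":1,"dx":0,"dy":0,"dz":70,"twist":0},{"claw":1,"dx":0,"dy":0,"dz":110,"twist":0},{"claw":1,"dx":0,"dy":0,"dz":140,"twist":0}]'; python3 -m pendant '[{"claw":1,"dx":-40,"dy":250,"dz":0,"twist":0},{"claw":1,"dx":-40,"dy":250,"dz":0,"twist":0},{"claw":1,"dx":-40,"dy":250,"dz":0,"twist":0},{"claw":1,"dx":-40,"dy":250,"dz":0,"twist":0},{"claw":1,"dx":-40,"dy":250,"dz":0,"twist":0},{"claw":1,"dx":-40,"dy":250,"dz":0,"twist":0},{"claw":1,"dx":-40,"dy":250,"dz":0,"twist":0}]'; python3 - <<'E'
from h import *
np.set_printoptions(precision=4,suppress=True)
B=[]
for i in range(8):
    b,_=snap('top');B.append(b.astype(float))
    for k,z in dict(ring_pointer=.162,orange_mark=.13).items():
        for e in nets.place_of('top',k)[:1]:
            P=atz('top',pix(e),z);v=P-[.5205,-.4255,0]
            print(k,round(e['confidence'],2),pix(e),P,'joint',round(-.396-np.arctan2(v[1],v[0]),2))
b=np.mean(B,0).astype(np.uint8);cv2.imwrite('pics/top3m.png',b)
f=lambda i,x,y:cv2.resize(i[y:y+36,x:x+48],(800,600),interpolation=2)
cv2.imwrite('pics/f.png',f(b,345,148))
E
```

```text
clock: 8.7
tool_pos: [0.5199, -0.4261, 0.2819]
eef_rot: [0.961, 0.276, 0.0, 0.001]
contact_force: [0.3, -0.6, 0.4]
opening: 1.003
finger_force: 0.0
clock: 9.4
tool_pos: [0.4801, -0.174, 0.2794]
eef_rot: [0.961, 0.278, -0.0, -0.0]
contact_force: [0.5, -1.7, -0.3]
opening: 1.002
finger_force: 0.0
ring_pointer 0.59 [376.824 167.286] [ 0.4904 -0.4448  0.162 ] joint 2.18
orange_mark 0.73 [375.48  173.292] [ 0.4874 -0.4428  0.13  ] joint 2.26
ring_pointer 0.42 [375.424 165.312] [ 0.5016 -0.4452  0.162 ] joint 1.94
orange_mark 0.69 [376.376 173.586] [ 0.4846 -0.4452  0.13  ] joint 2.24
orange_mark 0.56 [375.984 171.318] [ 0.4955 -0.45    0.13  ] joint 1.97
ring_pointer 0.64 [375.704 162.498] [ 0.514 -0.454  0.162] joint 1.4
orange_mark 0.61 [374.976 172.494] [ 0.4919 -0.4431  0.13  ] joint 2.19
ring_pointer 0.71 [375.312 168.42 ] [ 0.4878 -0.4363  0.162 ] joint 2.43
orange_mark 0.97 [376.376 171.318] [ 0.4949 -0.4514  0.13  ] joint 1.95
ring_pointer 0.63 [374.08 165.69] [ 0.5021 -0.4394  0.162 ] joint 2.1
orange_mark 0.68 [374.584 172.284] [ 0.4935 -0.4423  0.13  ] joint 2.19
ring_pointer 0.49 [375.48  164.892] [ 0.5034 -0.4465  0.162 ] joint 1.86
orange_mark 0.96 [375.424 173.796] [ 0.4852 -0.4412  0.13  ] joint 2.33
ring_pointer 0.53 [374.92  163.716] [ 0.5097 -0.4478  0.162 ] joint 1.63
orange_mark 0.72 [375.312 171.108] [ 0.4976 -0.4481  0.13  ] joint 1.97
```

View pics/f.png

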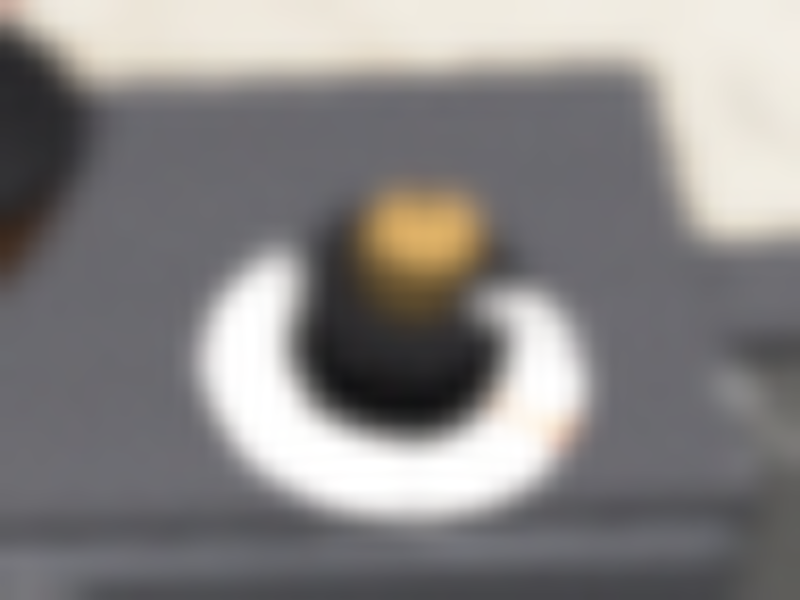

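The averaged crop shows the ring's pale pointer tip at about crop (480,300), i.e. pixel (373.8,166). The orange mark is at crop (555,430), i.e. (378,173.5). That puts the ring roughly on the mark, but the image is too coarse to be sure. I'll fit a rendered model to the before and after pictures for a sharper angle.

```bash
cat > fit.py <<'E'
from h import *
from scipy.optimize import minimize
S=12; x0,y0,w,hh=353,153,32,30
t=np.linspace(0,2*np.pi,60,endpoint=False); C=np.c_[np.cos(t),np.sin(t)]
i=eyes.camera_info('top');K=np.array(i['K']);T=np.array(i['world_to_cam'])
def pr(P):
    q=(T[:3,:3]@P.T).T+T[:3,3];q=q@K.T;return q[:,:2]/q[:,2:]
def poly(im,P,col):
    q=(pr(P)-[x0,y0]+.5)*S
    cv2.fillConvexPoly(im,cv2.convexHull(np.round(q*16).astype(np.int32)),col,lineType=cv2.LINE_AA,shift=4)
def disc(x,y,r,z): return np.c_[C*r+[x,y],np.full(len(C),z)]
GREY,WHITE,SIDE,TOP,BR,LINE=100,250,35,50,150,225
def render(x,y,th,R,bl,yaw=-.396,brass=(150,110)):
    im=np.full((hh*S,w*S),GREY,np.float32)
    poly(im,disc(x,y,R,.131),WHITE)
    poly(im,np.r_[disc(x,y,.028,.132),disc(x,y,.028,.162)],SIDE)
    poly(im,disc(x,y,.028,.162),TOP)
    a=yaw-th;u=np.array([np.cos(a),np.sin(a)]);n=np.array([-u[1],u[0]])*.0015
    L=np.array([u*.012+n,u*.028+n,u*.028-n,u*.012-n])+[x,y]
    poly(im,np.c_[L,[.162]*4],LINE)
    poly(im,np.r_[disc(x,y,.012,.162),disc(x,y,.012,.182)],brass[1])
    poly(im,disc(x,y,.012,.182),brass[0])
    im=cv2.GaussianBlur(im,(0,0),bl*S)
    return cv2.resize(im,(w,hh),interpolation=cv2.INTER_AREA)
def run(f,m=None):
    g=cv2.cvtColor(cv2.imread(f),cv2.COLOR_BGR2GRAY)[y0:y0+hh,x0:x0+w].astype(np.float32)
    W=np.zeros_like(g);cv2.circle(W,(16,14),11,1,-1)
    out=[]
    for th in np.arange(.3,2.75,.1):
        c=lambda p:np.mean(W*np.minimum(abs(render(.515+p[0]/1e3,-.4245+p[1]/1e3,th,.044+p[2]/1e3,.7+p[3]/10)-g),60)**2)
        s=minimize(c,[0,0,0,0],method='Nelder-Mead',options=dict(maxiter=150,initial_simplex=np.r_[np.zeros((1,4)),3*np.eye(4)]))
        out.append((round(s.fun,1),round(th,2),s.x.round(1).tolist()))
    print(f);[print(o) for o in sorted(out)[:6]]; print('costs',[o[0] for o in out])
if __name__=='__main__':
    import sys
    for f in sys.argv[1:]: run(f)
E
python3 fit.py pics/top0.png pics/top1.png pics/top3m.png
```

```text
pics/top0.png
(np.float64(232.5), np.float64(1.1), [3.5, -4.6, 1.7, 1.0])
(np.float64(234.9), np.float64(1.0), [3.5, -4.6, 1.7, 1.2])
(np.float64(235.3), np.float64(1.2), [3.7, -4.8, 2.0, 1.3])
(np.float64(237.2), np.float64(1.3), [3.8, -4.7, 1.7, 1.2])
(np.float64(242.1), np.float64(1.4), [3.8, -4.7, 1.8, 1.0])
(np.float64(242.6), np.float64(0.9), [3.5, -4.6, 1.6, 0.9])
costs [np.float64(252.4), np.float64(252.4), np.float64(252.4), np.float64(252.0), np.float64(251.8), np.float64(248.2), np.float64(242.6), np.float64(234.9), np.float64(232.5), np.float64(235.3), np.float64(237.2), np.float64(242.1), np.float64(246.7), np.float64(250.2), np.float64(254.6), np.float64(256.9), np.float64(257.0), np.float64(256.8), np.float64(254.1), np.float64(252.2), np.float64(254.5), np.float64(256.1), np.float64(258.4), np.float64(263.0), np.float64(264.8)]
pics/top1.png
(np.float64(232.3), np.float64(1.1), [3.5, -4.7, 1.9, 1.2])
(np.float64(233.3), np.float64(1.2), [3.5, -4.5, 1.7, 1.1])
(np.float64(233.5), np.float64(1.0), [3.5, -4.5, 1.7, 1.2])
(np.float64(236.8), np.float64(1.3), [3.8, -4.7, 1
[... 768 characters left out ...]
p.float64(1.8), [2.9, -4.5, 1.7, 0.5])
(np.float64(240.0), np.float64(2.4), [3.4, -4.5, 1.8, 0.8])
(np.float64(240.3), np.float64(2.3), [3.3, -4.5, 2.1, 1.4])
(np.float64(240.8), np.float64(1.3), [3.5, -4.6, 1.8, 1.0])
costs [np.float64(250.9), np.float64(250.9), np.float64(250.9), np.float64(250.9), np.float64(250.0), np.float64(248.4), np.float64(245.5), np.float64(244.0), np.float64(243.0), np.float64(241.2), np.float64(240.8), np.float64(240.9), np.float64(241.3), np.float64(241.9), np.float64(242.4), np.float64(239.2), np.float64(238.2), np.float64(238.6), np.float64(240.9), np.float64(241.4), np.float64(240.3), np.float64(240.0), np.float64(241.9), np.float64(244.7), np.float64(251.1)]
```

```bash
cat > fit2.py <<'E'
from fit import *
def quad(x,y,a,r0,r1,z,hw=.0015):
    u=np.array([np.cos(a),np.sin(a)]);n=np.array([-u[1],u[0]])*hw
    return np.c_[np.array([u*r0+n,u*r1+n,u*r1-n,u*r0-n])+[x,y],[z]*4]
def layers(x,y,yaw,th,R,bl):
    L=[disc(x,y,R,.131),quad(x,y,yaw-2.094,.033,.040,.1312),np.r_[disc(x,y,.028,.132),disc(x,y,.028,.162)],disc(x,y,.028,.162),
       quad(x,y,yaw-th,.014,.028,.162),np.r_[disc(x,y,.012,.162),disc(x,y,.012,.182)],disc(x,y,.012,.182)]
    ms=[np.ones((hh*S,w*S),np.float32)]
    for P in L:
        m=np.zeros((hh*S,w*S),np.float32);poly(m,P,1.0)
        ms=[k*(1-m) for k in ms]+[m]
    return np.stack([cv2.resize(cv2.GaussianBlur(m,(0,0),bl*S),(w,hh),interpolation=cv2.INTER_AREA) for m in ms],-1)
W=np.zeros((hh,w),np.uint8);cv2.circle(W,(16,14),11,1,-1);W=W>0
def cost(g,x,y,yaw,th,R,bl):
    A=layers(x,y,yaw,th,R,bl)[W];B=g[W]
    X=np.linalg.lstsq(A,B,rcond=None)[0]
    return np.mean((A@X-B)**2),X
def load(f): return cv2.imread(f)[y0:y0+hh,x0:x0+w].astype(np.float32)
if __name__=='__main__':
    G0=(load('pics/top0.png')+load('pics/top1.png'))/2;G1=load('pics/top3m.png')
    dec=lambda p:(.518+p[0]/1e3,-.429+p[1]/1e3,-.396+p[2]/20)
    for nm,g,t0s in(('before',G0,(.7,1.0,1.3)),('after',G1,(1.6,2.0,2.4))):
        for t0 in t0s:
            f=lambda p:cost(g,*dec(p),t0+p[3]/10,.045+p[4]/1e3,max(.3,.8+p[5]/10))[0]
            s=minimize(f,np.zeros(6),method='Nelder-Mead',options=dict(maxiter=500,initial_simplex=np.r_[np.zeros((1,6)),2*np.eye(6)]))
            print(nm,round(s.fun,2),'th',round(t0+s.x[3]/10,3),np.round(dec(s.x),4),s.x[4:].round(2))
        print(cost(g,*dec(s.x),t0+s.x[3]/10,.045+s.x[4]/1e3,.8+s.x[5]/10)[1].round())
    # joint: same geometry, after=before+1.10
    f=lambda p:sum(cost(g,*dec(p),1.0+p[3]/10+k,.045+p[4]/1e3,max(.3,.8+p[5]/10))[0] for g,k in((G0,0),(G1,1.10)))
    s=minimize(f,np.zeros(6),method='Nelder-Mead',options=dict(maxiter=500,initial_simplex=np.r_[np.zeros((1,6)),2*np.eye(6)]))
    print('joint',s.fun,'after th',2.1+s.x[3]/10,dec(s.x))
    for d in(-.2,-.1,.1,.2): q=s.x.copy();q[3]+=d*10;print(d,f(q))
E
python3 fit2.py
```

```text
before 163.25 th 0.746 [ 0.5172 -0.4266 -0.5735] [-2.7   7.31]
before 160.74 th 0.807 [ 0.5172 -0.4266 -0.5131] [-2.37  7.68]
before 164.9 th 0.899 [ 0.5171 -0.4265 -0.3932] [-1.83  7.95]
[[ 108.   98.   97.]
 [ 359.  363.  365.]
 [-253. -118.    6.]
 [  15.   14.   15.]
 [  48.   42.   41.]
 [1021.  978.  975.]
 [  46.  101.  132.]
 [ 115.  197.  251.]]
after 177.51 th 1.721 [ 0.5168 -0.4265 -0.6901] [-3.19  7.13]
after 168.52 th 1.915 [ 0.5168 -0.4265 -0.4999] [-2.73  7.38]
after 170.18 th 2.113 [ 0.5168 -0.4265 -0.3014] [-2.6   7.89]
[[ 112.  102.  101.]
 [ 366.  371.  373.]
 [-122.  -10.   88.]
 [  13.   12.   13.]
 [  47.   41.   41.]
 [ 776.  772.  769.]
 [  39.   91.  120.]
 [ 119.  205.  261.]]
joint 331.33062744140625 after th 1.9287562896269665 (np.float64(0.5171289089634611), np.float64(-0.42664966886102196), np.float64(-0.5061195587573407))
-0.2 375.65115
-0.1 343.18765
0.1 347.0004
0.2 380.1887
```

```bash
python3 - <<'E'
from h import *
np.set_printoptions(precision=4,suppress=True)
ax=np.array([.5170,-.4266])
for f in('top0','top1','top3m'):
    b=cv2.imread(f'pics/{f}.png').astype(float)
    q=b[...,2]-b[...,0];q[:,:372]=0;q[:,383:]=0;q[:169]=0;q[179:]=0
    q=np.clip(q-12,0,None);v,u=np.mgrid[0:420,0:560]
    c=np.array([(q*u).sum(),(q*v).sum()])/q.sum();P=atz('top',c,.131)[:2]-ax
    print(f,c,P,'r',np.hypot(*P),'yaw from mark',np.arctan2(P[1],P[0])+2.094)
# rows of front top edge & back edge: vertical gradient subpixel
b=cv2.cvtColor(cv2.imread('pics/top0.png'),cv2.COLOR_BGR2GRAY).astype(float)
print(b[168:186:1,360].astype(int),b[148:158,350].astype(int))
def edge(cols,rows,sgn):
    pts=[]
    for c in cols:
        g=np.clip(sgn*(b[rows+1,c]-b[rows,c]),0,None)
        k=g.argmax();s=slice(max(0,k-1),k+2);pts.append((c,(g[s]*(rows[s]+.5)).sum()/g[s].sum()))
    return np.array(pts)
for nm,c,rw,sg,z in(('back',range(352,382),np.arange(147,158),-1,.13),('frontbottom',range(336,345),np.arange(186,202),1,0),('frontbottom2',range(354,384),np.arange(186,202),1,0),('fronttop',range(338,384),np.arange(174,186),1,.13)):
    p=edge(c,rw,sg);W=np.array([atz('top',q,z)[:2] for q in p])
    vx,vy,cx,cy=cv2.fitLine(W.astype(np.float32),cv2.DIST_HUBER,0,.01,.01).ravel()
    a=(np.arctan2(vy,vx)-np.pi/2);a=(a+np.pi/2)%np.pi-np.pi/2
    print(nm,'yaw',a,cx,cy)
E
```

```text
top0 [377.1795 173.0171] [-0.0318 -0.0224] r 0.03894755026895741 yaw from mark -0.4335871035197827
top1 [377.1301 173.    ] [-0.0317 -0.0223] r 0.03874213451274403 yaw from mark -0.43399362578886747
top3m [377.3182 173.0545] [-0.0322 -0.0228] r 0.03950216081251804 yaw from mark -0.4311766122140903
[252 252 253 254 254 253 247 220 161 118  98  86  96 106  93  77  73  71] [235 232 225 212 173 121  83  76  79  83]
back yaw -0.37832952 0.59819424 -0.48277673
frontbottom yaw -0.31349397 0.52395004 -0.31650782
frontbottom2 yaw -0.3820169 0.47819358 -0.43261632
fronttop yaw -0.38327348 0.48387682 -0.36814076
```

The fit puts the pointer at about −2.41 rad in the world frame and the mark between −2.47 and −2.53, so the ring is about 0.09 rad short. I'll grip it again and trim it clockwise.

```bash
python3 -m pendant '[{"claw":1,"dx":40,"dy":-250,"dz":0,"twist":0},{"claw":1,"dx":40,"dy":-250,"dz":0,"twist":0},{"claw":1,"dx":40,"dy":-250,"dz":0,"twist":0},{"claw":1,"dx":40,"dy":-250,"dz":0,"twist":0},{"claw":1,"dx":40,"dy":-250,"dz":0,"twist":0},{"claw":1,"dx":40,"dy":-250,"dz":0,"twist":0},{"claw":1,"dx":40,"dy":-250,"dz":0,"twist":0},{"claw":1,"dx":40,"dy":-250,"dz":0,"twist":0}]'; python3 -m pendant '[{"claw":1,"dx":0,"dy":0,"dz":-40,"twist":0},{"claw":1,"dx":0,"dy":0,"dz":-80,"twist":0},{"claw":1,"dx":0,"dy":0,"dz":-110,"twist":0},{"claw":1,"dx":0,"dy":0,"dz":-130,"twist":0},{"claw":1,"dx":0,"dy":0,"dz":-140,"twist":0},{"claw":1,"dx":0,"dy":0,"dz":-140,"twist":0},{"claw":1,"dx":0,"dy":0,"dz":-140,"twist":0}]'; python3 -m pendant '[{"claw":0.55,"dx":0,"dy":0,"dz":0,"twist":0},{"claw":0.55,"dx":0,"dy":0,"dz":0,"twist":0},{"claw":0.55,"dx":0,"dy":0,"dz":0,"twist":0},{"claw":0.55,"dx":0,"dy":0,"dz":0,"twist":0},{"claw":0.55,"dx":0,"dy":0,"dz":0,"twist":0},{"claw":0.55,"dx":0,"dy":0,"dz":0,"twist":0}]' 12
```

```text
clock: 11.4
tool_pos: [0.5205, -0.4237, 0.279]
eef_rot: [0.961, 0.277, 0.0, -0.001]
contact_force: [0.6, -0.2, -0.6]
opening: 1.002
finger_force: 0.0
clock: 12.1
tool_pos: [0.521, -0.4251, 0.1406]
eef_rot: [0.961, 0.277, 0.001, 0.001]
contact_force: [0.6, -0.4, 0.6]
opening: 1.005
finger_force: 0.0
clock: 12.7
tool_pos: [0.5209, -0.4264, 0.1399]
eef_rot: [0.961, 0.276, 0.0, 0.001]
contact_force: [1.9, -3.0, 0.2]
opening: 0.634
finger_force: 12.0
```

Gripped, centred. Trim by 0.09 rad clockwise, release and retreat.

```bash
python3 -m pendant '[{"claw":0.5,"dx":0,"dy":0,"dz":0,"twist":-0.03},{"claw":0.5,"dx":0,"dy":0,"dz":0,"twist":-0.06},{"claw":0.5,"dx":0,"dy":0,"dz":0,"twist":-0.09},{"claw":0.5,"dx":0,"dy":0,"dz":0,"twist":-0.09},{"claw":0.5,"dx":0,"dy":0,"dz":0,"twist":-0.09}]' 15; python3 -m pendant '[{"claw":1,"dx":0,"dy":0,"dz":0,"twist":0},{"claw":1,"dx":0,"dy":0,"dz":0,"twist":0},{"claw":1,"dx":0,"dy":0,"dz":0,"twist":0},{"claw":1,"dx":0,"dy":0,"dz":0,"twist":0},{"claw":1,"dx":0,"dy":0,"dz":30,"twist":0},{"claw":1,"dx":0,"dy":0,"dz":70,"twist":0},{"claw":1,"dx":0,"dy":0,"dz":110,"twist":0},{"claw":1,"dx":0,"dy":0,"dz":140,"twist":0}]'; python3 -m pendant '[{"claw":1,"dx":-40,"dy":250,"dz":0,"twist":0},{"claw":1,"dx":-40,"dy":250,"dz":0,"twist":0},{"claw":1,"dx":-40,"dy":250,"dz":0,"twist":0},{"claw":1,"dx":-40,"dy":250,"dz":0,"twist":0},{"claw":1,"dx":-40,"dy":250,"dz":0,"twist":0},{"claw":1,"dx":-40,"dy":250,"dz":0,"twist":0},{"claw":1,"dx":-40,"dy":250,"dz":0,"twist":0}]'; cat > look.py <<'E'
from fit2 import *
import sys
g=np.mean([snap('top')[0].astype(float) for _ in range(10)],0);cv2.imwrite('pics/'+sys.argv[1],g.astype(np.uint8));g=g[y0:y0+hh,x0:x0+w]
for t0 in(1.9,2.1):
    f=lambda p:cost(g,.517+p[0]/1e3,-.4266+p[1]/1e3,-.41,t0+p[2]/10,.0425+p[3]/1e3,max(.3,1.5+p[4]/10))[0]
    s=minimize(f,np.zeros(5),method='Nelder-Mead',options=dict(maxiter=400,initial_simplex=np.r_[np.zeros((1,5)),2*np.eye(5)]))
    print(s.fun,'th',t0+s.x[2]/10,s.x)
E
python3 look.py top4.png
```

```text
clock: 13.2
tool_pos: [0.5208, -0.4264, 0.1399]
eef_rot: [0.973, 0.232, 0.0, 0.001]
contact_force: [3.1, -5.0, 0.3]
opening: 0.632
finger_force: 15.0
clock: 14.0
tool_pos: [0.5202, -0.4257, 0.282]
eef_rot: [0.973, 0.233, 0.0, 0.001]
contact_force: [1.6, 0.2, -0.3]
opening: 1.0
finger_force: 0.0
clock: 14.7
tool_pos: [0.4802, -0.1737, 0.2795]
eef_rot: [0.972, 0.234, -0.0, -0.0]
contact_force: [-0.8, -0.4, 1.0]
opening: 0.998
finger_force: 0.0
157.95091339868085 th 2.1148678679444606 [-0.15254804  0.04916419  2.14867868 -0.1357396   0.59990022]
158.83990837557118 th 2.117381975787051 [-0.03999889 -0.02109961  0.17381976 -0.2563183   0.57606359]
```

Pointer direction (−2.526) now coincides with the mark direction (−2.527). Next I'll locate the slide grip from the first top picture.

```bash
python3 - <<'E'
from h import *
np.set_printoptions(precision=4,suppress=True)
b=cv2.imread('pics/top0.png').astype(float)
q=np.clip(b[...,2]-np.maximum(b[...,0],b[...,1])-60,0,None);M=np.zeros_like(q);M[180:205,340:358]=1;q*=M
v,u=np.mgrid[0:420,0:560];c=np.array([(q*u).sum(),(q*v).sum()])/q.sum();m=q>0
print('red',c,u[m].min(),u[m].max(),v[m].min(),v[m].max(),m.sum())
for yaw in(-.385,-.41):
    R=np.array([[np.cos(yaw),-np.sin(yaw)],[np.sin(yaw),np.cos(yaw)]])
    for gx in(-125,):
      for gy in(40,50,55,60,70):
        ctr=np.r_[np.array([.517,-.4266])+R@(np.array([gx+30,gy+30])/1e3),.105]
        P=[ctr+np.r_[R@[a*.012,d*.007],e*.025] for a in(-1,1) for d in(-1,1) for e in(-1,1)]
        h=cv2.convexHull(np.array([proj('top',p) for p in P],np.float32));mm=cv2.moments(h)
        bb=h.reshape(-1,2);print(yaw,gx,gy,'cent',mm['m10']/mm['m00'],mm['m01']/mm['m00'],'bb',bb.min(0),bb.max(0),'robot xy',ctr[:2]+[.004,.0006])
d=eyes.snapshot('top')[1];W=cloud('top',d)
m=(np.hypot(W[...,0]-.467,W[...,1]+.313)<.05)&(W[...,2]>.06)&(W[...,2]<.16);print(m.sum())
E
```

```text
red [348.7801 190.3159] 347 351 187 196 39
-0.385 -125 40 cent 353.13626994689565 192.46298090398255 bb [350.2151 186.0835] [356.0969 198.8727] robot xy [ 0.4592 -0.3254]
-0.385 -125 50 cent 350.597061077104 192.55155195636027 bb [347.715  186.1725] [353.5184 198.961 ] robot xy [ 0.463  -0.3162]
-0.385 -125 55 cent 349.32736151918164 192.595835997909 bb [346.4648 186.217 ] [352.2291 199.0052] robot xy [ 0.4649 -0.3115]
-0.385 -125 60 cent 348.05761276783255 192.64011589423444 bb [345.2147 186.2615] [350.9397 199.0493] robot xy [ 0.4668 -0.3069]
-0.385 -125 70 cent 345.5179303857592 192.72869886069105 bb [342.7141 186.3506] [348.3607 199.1377] robot xy [ 0.4705 -0.2976]
-0.41 -125 40 cent 352.4795534114037 192.1285289268733 bb [349.6402 185.7833] [355.3563 198.5038] robot xy [ 0.4618 -0.3239]
-0.41 -125 50 cent 349.9344747481698 192.167097119682 bb [347.1347 185.8225] [352.7715 198.542 ] robot xy [ 0.4658 -0.3148]
-0.41 -125 55 cent 348.6620204571442 192.18637867593023 bb [345.882  185.8421] [351.4791 198.561 ] robot xy [ 0.4678 -0.3102]
-0.41 -125 60 cent 347.3896029365588 192.20567187002496 bb [344.6294 185.8617] [350.1868 198.5801] robot xy [ 0.4697 -0.3056]
-0.41 -125 70 cent 344.84492419230446 192.24423300980337 bb [342.1242 185.9009] [347.6024 198.6183] robot xy [ 0.4737 -0.2964]
153
```

```bash
python3 -m pendant '[{"claw":1,"dx":-13,"dy":-60,"dz":0,"twist":-0.15},{"claw":1,"dx":-13,"dy":-100,"dz":0,"twist":-0.3},{"claw":1,"dx":-13,"dy":-136,"dz":0,"twist":-0.45},{"claw":1,"dx":-13,"dy":-136,"dz":0,"twist":-0.6},{"claw":1,"dx":-13,"dy":-136,"dz":-30,"twist":-0.75},{"claw":1,"dx":-13,"dy":-136,"dz":-60,"twist":-0.87},{"claw":1,"dx":-13,"dy":-136,"dz":-90,"twist":-0.87},{"claw":1,"dx":-13,"dy":-136,"dz":-90,"twist":-0.87}]'; python3 - <<'E'
from h import *
print(r.get_state()['q'])
b,_=snap('top','top5.png')
cv2.imwrite('pics/g.png',cv2.resize(b[120:220,300:433],(798,600),interpolation=2))
E
```

```text
clock: 16.05
tool_pos: [0.4657, -0.3093, 0.1861]
eef_rot: [0.98, -0.199, -0.003, -0.002]
contact_force: [0.6, 0.3, -0.1]
opening: 1.0
finger_force: 0.0
[ 0.08766924  0.80942304  0.76609469  1.84181651 -0.75709113  0.8192482
 -0.71963896]
```

View pics/g.png

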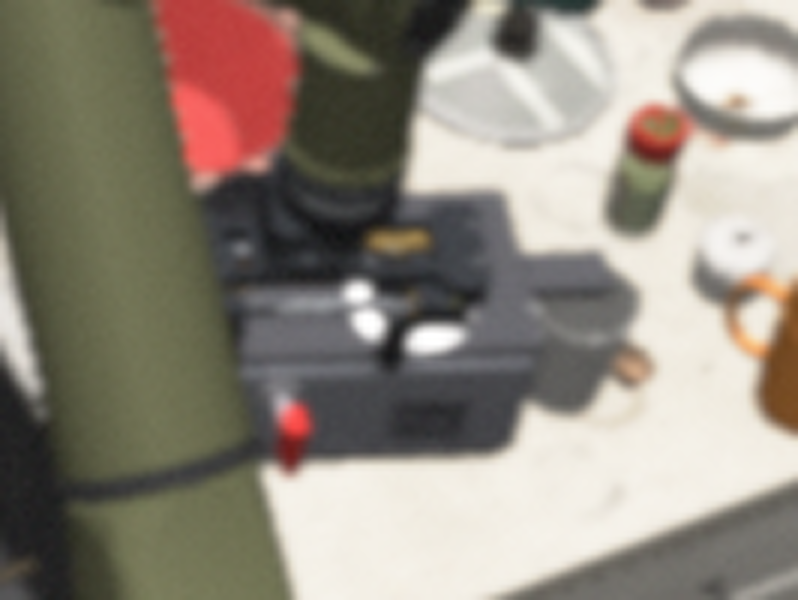

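The gripper hangs above and in front of the deck with the red grip still visible at crop (293,430), i.e. (349,191) px. I'll check by projection that the finger tips are where I expect.

```bash
python3 - <<'E'
from h import *
for s in(-1,1):
    P=np.array([.4657,-.3093,.186])+s*.052*np.array([.39,.92,0]);q=proj('top',P-[.004,0,0]);print(q,(q-[300,120])*6)
print((proj('top',[.463,-.31,.13])-[300,120])*6)
E
```

```text
[364.67864054 179.20429128] [388.07184327 355.22574766]
[337.22025528 179.81830178] [223.3215317 358.9098107]
[295.64727031 410.82450151]
```

```bash
python3 -m pendant '[{"claw":1,"dx":0,"dy":0,"dz":-30,"twist":0},{"claw":1,"dx":0,"dy":0,"dz":-55,"twist":0},{"claw":1,"dx":0,"dy":0,"dz":-75,"twist":0},{"claw":1,"dx":0,"dy":0,"dz":-90,"twist":0},{"claw":1,"dx":0,"dy":0,"dz":-92,"twist":0},{"claw":1,"dx":0,"dy":0,"dz":-92,"twist":0}]' 20; python3 -m pendant '[{"claw":0.5,"dx":0,"dy":0,"dz":0,"twist":0},{"claw":0.3,"dx":0,"dy":0,"dz":0,"twist":0},{"claw":0.1,"dx":0,"dy":0,"dz":0,"twist":0},{"claw":0.1,"dx":0,"dy":0,"dz":0,"twist":0},{"claw":0.1,"dx":0,"dy":0,"dz":0,"twist":0},{"claw":0.1,"dx":0,"dy":0,"dz":0,"twist":0},{"claw":0.1,"dx":0,"dy":0,"dz":0,"twist":0},{"claw":0.1,"dx":0,"dy":0,"dz":0,"twist":0}]' 20
```

```text
clock: 16.7
tool_pos: [0.4679, -0.3122, 0.0987]
eef_rot: [0.98, -0.199, 0.001, 0.0]
contact_force: [1.2, -0.4, 0.5]
opening: 1.002
finger_force: 0.0
clock: 17.5
tool_pos: [0.4672, -0.3114, 0.0973]
eef_rot: [0.98, -0.199, -0.0, 0.0]
contact_force: [0.8, 0.0, 0.1]
opening: 0.302
finger_force: 0.0
```

```bash
python3 -m pendant '[{"claw":0.1,"dx":0,"dy":0,"dz":0,"twist":0},{"claw":0.1,"dx":0,"dy":0,"dz":0,"twist":0},{"claw":0.1,"dx":0,"dy":0,"dz":0,"twist":0},{"claw":0.1,"dx":0,"dy":0,"dz":0,"twist":0},{"claw":0.1,"dx":0,"dy":0,"dz":0,"twist":0},{"claw":0.1,"dx":0,"dy":0,"dz":0,"twist":0}]' 20
```

```text
clock: 18.1
tool_pos: [0.4681, -0.3092, 0.0973]
eef_rot: [0.98, -0.198, -0.0, -0.002]
contact_force: [2.5, 5.7, 3.3]
opening: 0.161
finger_force: 20.0
```

```bash
python3 -m pendant '[{"claw":0.1,"dx":-7,"dy":4,"dz":0,"twist":0},{"claw":0.1,"dx":-16,"dy":8,"dz":0,"twist":0},{"claw":0.1,"dx":-25,"dy":12,"dz":0,"twist":0},{"claw":0.1,"dx":-33,"dy":15,"dz":0,"twist":0},{"claw":0.1,"dx":-37,"dy":17,"dz":0,"twist":0},{"claw":0.1,"dx":-37,"dy":17,"dz":0,"twist":0},{"claw":0.1,"dx":-37,"dy":17,"dz":0,"twist":0},{"claw":0.1,"dx":-37,"dy":17,"dz":0,"twist":0}]' 30
```

```text
clock: 18.9
tool_pos: [0.4355, -0.2961, 0.0974]
eef_rot: [0.98, -0.197, 0.004, 0.002]
contact_force: [10.6, -2.2, -9.1]
opening: 0.158
finger_force: 29.9
```

```bash
python3 -m pendant '[{"claw":0.1,"dx":-3,"dy":1,"dz":0,"twist":0},{"claw":0.1,"dx":-5,"dy":2,"dz":0,"twist":0},{"claw":0.1,"dx":-5,"dy":2,"dz":0,"twist":0},{"claw":0.1,"dx":-5,"dy":2,"dz":0,"twist":0}]' 30
```

```text
clock: 19.3
tool_pos: [0.4351, -0.296, 0.0975]
eef_rot: [0.981, -0.196, 0.008, 0.003]
contact_force: [20.6, -6.4, -17.7]
opening: 0.154
finger_force: 30.0
```

The slide is at its stop: more pull adds force but no travel. I'll ride it back with the spring, open, and lift.

```bash
python3 -m pendant '[{"claw":0.1,"dx":10,"dy":-4,"dz":0,"twist":0},{"claw":0.1,"dx":20,"dy":-9,"dz":0,"twist":0},{"claw":0.1,"dx":30,"dy":-14,"dz":0,"twist":0},{"claw":0.1,"dx":38,"dy":-18,"dz":0,"twist":0},{"claw":0.1,"dx":41,"dy":-19,"dz":0,"twist":0},{"claw":0.1,"dx":41,"dy":-18,"dz":0,"twist":0},{"claw":0.1,"dx":41,"dy":-18,"dz":0,"twist":0}]'; python3 -m pendant '[{"claw":0.8,"dx":0,"dy":0,"dz":0,"twist":0},{"claw":0.8,"dx":0,"dy":0,"dz":0,"twist":0},{"claw":0.8,"dx":0,"dy":0,"dz":0,"twist":0},{"claw":0.8,"dx":0,"dy":0,"dz":0,"twist":0},{"claw":0.8,"dx":0,"dy":0,"dz":0,"twist":0},{"claw":0.8,"dx":0,"dy":0,"dz":0,"twist":0}]';  python3 -m pendant '[{"claw":0.8,"dx":0,"dy":0,"dz":30,"twist":0},{"claw":0.8,"dx":0,"dy":0,"dz":70,"twist":0},{"claw":0.8,"dx":0,"dy":0,"dz":110,"twist":0},{"claw":0.8,"dx":0,"dy":0,"dz":150,"twist":0},{"claw":0.8,"dx":0,"dy":0,"dz":180,"twist":0},{"claw":0.8,"dx":0,"dy":40,"dz":180,"twist":0},{"claw":0.8,"dx":0,"dy":90,"dz":180,"twist":0},{"claw":0.8,"dx":0,"dy":140,"dz":180,"twist":0}]'; python3 -m pendant '[{"claw":0.8,"dx":0,"dy":0,"dz":0,"twist":0},{"claw":0.8,"dx":0,"dy":0,"dz":0,"twist":0}]'; python3 look.py top6.png; python3 - <<'E'
import cv2,numpy as np
a=cv2.imread('pics/top6.png');cv2.imwrite('pics/i.png',cv2.resize(a[120:220,300:433],(798,600),interpolation=2))
for f in('top0','top6'):
    b=cv2.imread(f'pics/{f}.png').astype(float);q=np.clip(b[...,2]-np.maximum(b[...,0],b[...,1])-60,0,None)[180:212,335:358]
    v,u=np.mgrid[180:212,335:358];print(f,(q*u).sum()/q.sum(),(q*v).sum()/q.sum())
E
```

```text
clock: 20.0
tool_pos: [0.4678, -0.3091, 0.0974]
eef_rot: [0.98, -0.198, 0.001, -0.001]
contact_force: [4.6, 4.1, 2.3]
opening: 0.158
finger_force: 30.0
clock: 20.6
tool_pos: [0.4661, -0.3106, 0.0974]
eef_rot: [0.98, -0.199, -0.0, 0.0]
contact_force: [-1.1, 0.3, 0.2]
opening: 0.674
finger_force: 0.0
clock: 21.4
tool_pos: [0.466, -0.1692, 0.2777]
eef_rot: [0.98, -0.2, 0.0, -0.0]
contact_force: [1.0, 1.4, -0.0]
opening: 0.798
finger_force: 0.0
clock: 21.6
tool_pos: [0.4664, -0.169, 0.2774]
eef_rot: [0.98, -0.197, -0.0, -0.0]
contact_force: [0.0, 0.2, 0.2]
opening: 0.804
finger_force: 0.0
157.75257611946265 th 2.106529004696887 [-0.19389587  0.07386258  2.06529005 -0.13423002  0.71059286]
158.36355844535396 th 2.086773210411788 [-0.19600045  0.15213637 -0.1322679  -0.23878454  0.76483701]
top0 348.7800539083558 190.31590296495958
top6 348.7797619047619 190.29545454545453
```

View pics/i.png

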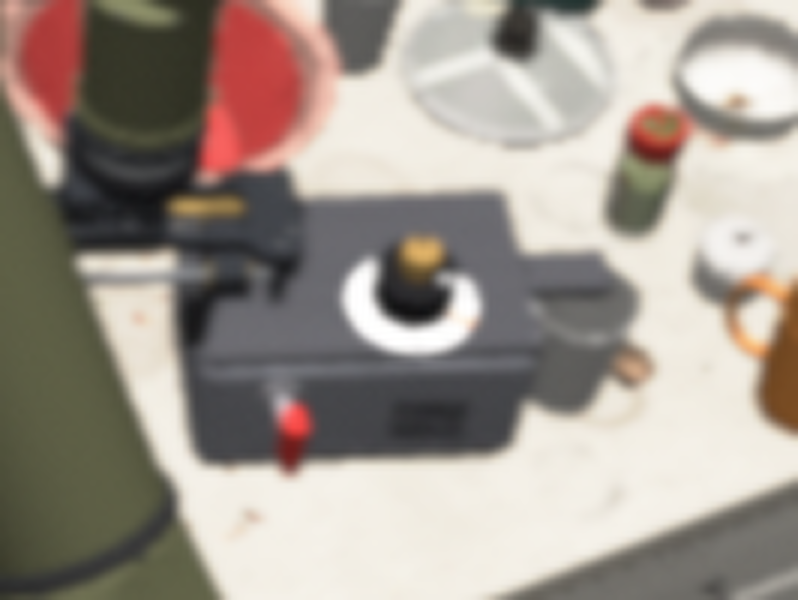

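The slide is home: its red centroid at (348.8,190.3) matches the start. The pointer reads about 2.1 rad, at the mark, the beaker hasn't moved, and the gripper is clear above the deck.

```bash
python3 -c "
from plant import r
print(r.finish_job())"
```

```text
the job is handed in; nothing more can be done
None
```

I handed the job in with no verdict returned: by my last camera fit the ring reads about 2.1 rad (the mark is 2.094), the slide was pulled to its stop and is back home, and nothing touched the brass knob, beaker or bystanders, though I did not measure the knob's angle.

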